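Open a leaning reagent bottle for drawing off into a beaker

TASK

Get the bench ready for drawing off the blue-capped reagent: first stand the small pale-blue beaker upright and wholly on the white disc and let go of it, then unscrew the blue cap of the leaning bottle anticlockwise until it stops (the cap is captive and stays on the neck). Leave the red-capped bottle shut, and do not knock over the beaker or push the vial, marker, cuvette rack or water bottle about.

Things in the scene. Friction and masses are not known exactly. Their poses are not given: they have to be found in the camera images.
- beaker: Small straight-walled pale-blue plastic beaker, open at the top, outside diameter 52, height 68, wall 3, bottom 4 mm, about 90 g, loose. Origin: centre of its underside; z up.
- white_disc: Flat round white mat on the black bench, diameter 90, 2 mm thick, fixed. Origin: centre of its underside, on the bench.
- blue_bottle: Amber bottle (diameter 56 mm) with a blue screw cap, fixed in a white stand, leaning 27 degrees to this frame's -x (z up). Origin: on the bench, plumb below the cap's middle, which is 173 mm up. Foot: x -20 to 130, y -45 to 45, 30 mm high. A 10 mm steel handle rises at x = 120 and overhangs the bottle 333 mm up, crossbar at x = 38, y -38 to 38: no room straight above the cap.
- blue_cap_mid (a point): Middle of the blue cap, a ribbed cylinder of diameter 44, height 30 mm (15 mm to either side of this point). z: its axis, out of the bottle; the frame turns with the cap. Below the cap are 19 mm of free neck (diameter 32) before the shoulder widens. A white bar on the cap's top and side lies at its -x and, when tight, meets a white tick on the bottle's shoulder.
- blue_cap (a joint): Turn of the blue cap in rad: 0 = tight, grows as it is unscrewed (anticlockwise seen looking at its top), stop at 2.6 (about 150 degrees). It starts between 0 and 0.4, does not rise, stays where it is left, needs about 0.12 N m.
- red_bottle: The same bottle and stand with a red cap, to be left alone. Origin and axes as for the blue one.
- red_cap (a joint): Turn of the red cap in rad, 0 = tight, as it is at the start.
- vial: Bystander: small capped vial, diameter 28, height 55 mm, loose. Origin: centre of its underside.
- marker: Bystander: black marker pen lying on the bench, 100 x 12 x 12 mm, along its x, loose. Origin: centre of its underside.
- cuvette_rack: Bystander: white cuvette rack, 200 x 50 mm, 46 mm high, long along its x, loose. Origin: centre of its underside.
- water_bottle: Bystander: water bottle, diameter 60, height 170 mm, loose. Origin: centre of its underside.
There are look-alikes about, which are no part of the job. Several things have the shape of the white_disc; the one meant has the colours described above.

How it is judged (in metres and radians):
On the way, in this order (a step that is already met when the one before it is completed fails the run):
1. the beaker stands upright and wholly on the white disc, released (horizontal distance between beaker and white_disc below 0.02 m and z of beaker in the frame of white_disc between 0 and 0.006 m and angle between beaker's own z axis and vertical below 0.1 rad and linear speed of beaker below 0.02 m/s and contact force between the fingers and beaker below 0.2 N), for 0.2 s.
2. the blue cap is unscrewed to its stop (value of joint blue_cap above 2.35 rad), for 0.1 s.
At the end, for the whole second after the job is handed in: The beaker stands upright (within 0.1 rad), at rest and released, wholly on the white disc (centres within 20 mm), the blue cap is unscrewed to its stop (over 2.35 of its 2.6 rad), and the red cap is still shut (under 0.2 rad) (all of step 1 and value of joint blue_cap above 2.35 rad and value of joint red_cap below 0.2 rad); the robot touches nothing.
It fails at once if the red cap is turned by more than 0.2 rad (value of joint red_cap above 0.2 rad).
It fails at once if the beaker is tipped by more than 0.7 rad (angle between beaker's own z axis and vertical above 0.7 rad).
It fails at once if the small vial, marker pen, cuvette rack, water bottle: one of these is pushed more than 40 mm (distance of any of vial, marker, cuvette_rack, water_bottle from where it was at the start of the episode above 0.04 m).
It also fails if it takes over 59 s, if anything falls off the work surface, if the arm or the gripper's body presses on something with over 40 N, if the wrist force passes 120 N, or if a joint passes its speed limit or range.

ROBOT

A 6-joint arm with a two-finger parallel gripper is mounted at the origin on the work surface. World frame = base frame: x ahead of the robot, y to its left, z up, the work surface at z = 0. Lengths are in m, angles in degrees, forces in N, time in s.
With the tool pointing down it reaches from about 0.35 to 0.875 m from the base axis. Payload 4.2 kg.
Tool frame: the origin (TCP) lies midway between the tips of the shut fingers; the grasp point (between the pads) lies 19 mm behind it; z points along the fingers, y is the line along which they close (so a half turn about z gives the same grasp; the last joint's range is limited). The gripper opens to 87 mm and grips with 3 to 60 N. Pads are 19 mm wide; open, the fingers measure 117 mm over their backs; the gripper's body (75 mm by 190 mm) begins 51 mm behind the grasp point.
Start: joints at [90.39, 22.042, 0.453, 0, -68.411, -14.817], TCP at [0.156, 0.605, 0.223] pointing down, gripper open.
Joint ranges: [-179.83, 179.83], [-69.29, 118.12], [-61.27, 80.66], [-181.25, 117.63], [-171.15, -9.14], [-177.46, 177.46]. Speed limits (degrees/s): [159.86, 159.86, 180, 180, 180, 180].

INTERFACE

Orientations are given as a 3x3 rotation matrix whose columns are the frame's x, y, z axes.
In Python, from station import * gives the robot as it stands.
- The arm moves only by the tool move_arm, never from a script. Its argument "targets" is text: rows parted by semicolons, each of 4 numbers parted by spaces: the shift along the world's x, y, z in units of 25 mm (1.0 is 25 mm), then the turn about the world's z in units of 5 degrees (1.0 is 5 degrees). In form: tx ty tz spin; .... A call has 1 to 10 rows; each row shifts and turns the commanded pose from where the row before left it; what a row does not reach is not made up. A row lasts 1/12 s, in which the tool goes at most 41.7 mm and 7.16 degrees, less where a joint would pass 70% of its speed; a pose out of reach is approached as far as the arm can. A call is refused whole if a number of a shift passes 1 or a number of a turn 1, either way. A call with a gripper value outside its range is refused whole. "gripper" is the finger opening in mm, from 0 to 87, set as the call begins (left out, the last holds). The fingers move at their own pace and stop on an object; the grip force is fixed at half the most. Time passes only in rows, so rows that do not move let the fingers close. It gives the time, the measured TCP pose, the force, the opening and the grip force at its end, in the units of the state.
- sense(): the state, without advancing time (a new reading comes with each control period).
- capture(name): name is "scene" or "top" or "wrist"; returns a dict with "image" (480x640x3 uint8, blue, green, red), "fx", "fy", "cx", "cy" (pixels), "world_from_camera" (4x4, takes a point from camera to world coordinates); the wrist camera has in their place "hand_eye" (4x4, takes a point from camera to tool coordinates, whose origin is the TCP and whose axes are the flange's). Camera axes: x right, y up, looking along -z (the intrinsics and any distortion apply to the point x, -y, -z); pixel columns grow to the right and rows downward; lengths in m; the calibration is good to about 2 mm. A picture is of the moment at which its call begins: read the wrist's pose just before it. There is no depth.
- finish_job(): hands the job in; it is judged then, once.
The state is a dict: "time_s": time; "joints": joint angles; "joint_velocities": joint speeds; "effort": joint torques, N m; "tcp_pos": TCP position; "ee_rot": TCP orientation; "wrist_force": force on the tool from outside, world axes, zero at the start; "moment": the same for the moment, N m; "gripper_width": opening from 0.0 (shut) to 1.0 (fully open); "gripper_force": force on a finger pad.
Only numpy, scipy, OpenCV 4.12 (cv2) and the standard library are available. Lean on these libraries where they do the work, as an engineer would, in place of code of your own. Each camera call takes 0.05 s, during which the arm holds its last target. There are 200 camera calls.

## Working session

There is one attempt and no reset: what is moved stays moved. The work goes in short steps, Python scripts to look and compute and a tool call to move; the robot and the scene stay as the last step left them, time stands still between calls to the robot, and variables do not carry over. Pictures are saved under pics/ and viewed, at most 13 in all, crops included, and the job is handed in when it is done.

Besides the shell and the picture viewer there is one more tool, called after "Emit:" by a JSON object that holds its "fn" and its "kwargs". move_arm: Moves the arm, as the interface text tells. Its arguments: {"type":"object","properties":{"targets":{"type":"string"},"gripper":{"type":"number"}},"required":["targets"]}

```bash
mkdir -p pics; cat > h.py <<'E'
from station import *
import numpy as np, cv2
def ray(c,u,v,T=None):
    T=np.array(c["world_from_camera"]) if T is None else T
    d=T[:3,:3]@np.array([(u-c["cx"])/c["fx"],-(v-c["cy"])/c["fy"],-1.])
    return T[:3,3],d/np.linalg.norm(d)
def onz(c,u,v,z,T=None):
    o,d=ray(c,u,v,T); return o+d*(z-o[2])/d[2]
def tri(r1,r2):
    (a,d),(b,e)=r1,r2
    s=np.linalg.lstsq(np.c_[d,-e],b-a,rcond=None)[0]
    p,q=a+d*s[0],b+e*s[1]; return (p+q)/2,np.linalg.norm(p-q)
def wT(c,s):
    T=np.eye(4);T[:3,:3]=s["ee_rot"];T[:3,3]=s["tcp_pos"];return T@np.array(c["hand_eye"])
E
python3 - <<'E'
from h import *
s=sense();print(s)
for n in("scene","top"):
    c=capture(n);cv2.imwrite(f"pics/{n}0.png",c["image"]);print(n,{k:v for k,v in c.items() if k!="image"})
E
```

```text
{'time_s': 0.0, 'joints': array([ 9.03905422e+01,  2.20907221e+01,  3.80607433e-01, -2.71339568e-02,
       -6.84131406e+01, -1.48159399e+01]), 'joint_velocities': array([-0.07242616, -0.1608716 , -0.13428095,  0.00327634, -0.03776652,
        0.04538042]), 'effort': array([ 1.49934687e-03, -3.90656340e+01,  1.87398916e+01,  4.21960518e+00,
        1.08804149e-02, -2.02487518e-04]), 'tcp_pos': array([0.15554681, 0.60471195, 0.2214705 ]), 'ee_rot': array([[ 9.68429317e-01, -2.49287939e-01, -4.25687586e-04],
       [-2.49288271e-01, -9.68426929e-01, -2.15412134e-03],
       [ 1.24749146e-04,  2.19223318e-03, -9.99997589e-01]]), 'wrist_force': array([ 0.02434057, -0.00140788,  0.0966569 ]), 'moment': array([ 0.06468772, -0.01423021,  0.00296383]), 'gripper_force': 0.0, 'gripper_width': 0.9975157992076908}
scene {'fx': 593.8987537547602, 'fy': 593.8987537547602, 'cx': 314.12857223212086, 'cy': 248.3241408852939, 'world_from_camera': array([[-0.31605043, -0.72547939,  0.61138513,  1.19870864],
       [ 0.94868303, -0.24886927,  0.1951015 ,  0.22673116],
       [ 0.01061286,  0.64167261,  0.76690523,  0.98614524],
       [ 0.        ,  0.        ,  0.        ,  1.        ]])}
top {'fx': 602.9896349711075, 'fy': 602.9896349711075, 'cx': 320.2312875531029, 'cy': 248.1420783525596, 'world_from_camera': array([[ 0.02532042,  0.98033626, -0.19570306,  0.22709331],
       [-0.99965293,  0.02625417,  0.00217821, -0.01365973],
       [ 0.0072734 ,  0.19557998,  0.98066078,  1.53660769],
       [ 0.        ,  0.        ,  0.        ,  1.        ]])}
```

View pics/scene0.png

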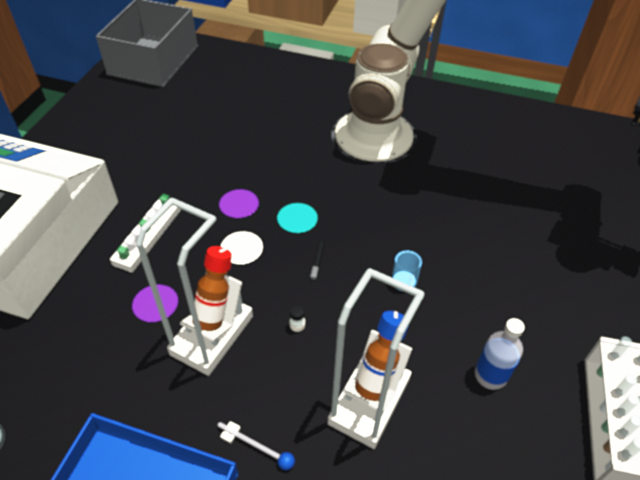

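View pics/top0.png

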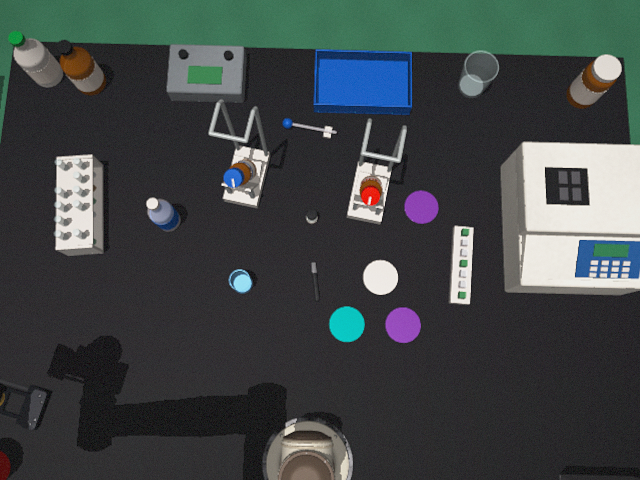

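The scene view shows the beaker at (407,268), the white disc at (243,247), the blue cap at (391,324) and the red cap at (217,260). The top view shows the beaker at (241,281), the white disc at (380,277), the blue cap at (233,178) and the red cap at (370,195).

Look-alikes, by top-view pixel:
- **Disc:** cyan (347,324), purple (403,325) and purple (421,207). The white one at (380,277) is meant.
- **Beaker:** the clear glass at (478,75). The pale-blue one at (241,281) is meant.
- **Cap:** the red cap, the blue lever ball at (288,123) and the back bottles at (40,60), (82,70) and (595,80).

Next I'll measure and check these in one crop.

```bash
python3 - <<'E'
from h import *
C={n:capture(n) for n in("scene","top")}
def blob(n,lo,hi,box):
    x0,y0,x1,y1=box; im=cv2.cvtColor(C[n]["image"],cv2.COLOR_BGR2HSV)[y0:y1,x0:x1]
    m=cv2.inRange(im,lo,hi); k=cv2.findContours(m,cv2.RETR_EXTERNAL,cv2.CHAIN_APPROX_NONE)[0]
    k=max(k,key=cv2.contourArea)+np.array([x0,y0]); return k
W=((0,0,150),(180,60,255)); B=((85,60,60),(110,255,255)); D=((108,120,60),(125,255,255))
for nm,hs,bx in(("disc",W,{"scene":(210,222,275,275),"top":(350,250,410,305)}),
  ("beaker",B,{"scene":(385,245,430,295),"top":(220,260,262,302)}),("cap",D,{"scene":(375,308,408,345),"top":(215,160,250,195)})):
    r=[]
    for n in C:
        k=blob(n,*hs,bx[n]); e=cv2.fitEllipse(k); print(nm,n,"ell",np.round(e[0],1),np.round(e[1],1),"box",cv2.boundingRect(k),"z=.002",np.round(onz(C[n],*e[0],.002),4))
        r.append(ray(C[n],*e[0]))
    print(nm,"tri",*[np.round(v,4) for v in tri(*r)])
def cr(n,x,y): return cv2.resize(C[n]["image"][y:y+75,x:x+100],(400,300),interpolation=cv2.INTER_CUBIC)
cv2.imwrite("pics/crop1.png",np.vstack([np.hstack([cr("scene",335,265),cr("scene",360,235)]),np.hstack([cr("top",190,95+25),cr("top",195,245)])]))
E
```

```text
disc scene ell [242.4 246.9] [32.6 40.1] box (220, 231, 43, 34) z=.002 [ 0.4607 -0.1717  0.002 ]
disc top ell [380.1 276.9] [34.  34.2] box (363, 260, 35, 35) z=.002 [ 0.462 -0.173  0.002]
disc tri [ 0.4616 -0.1721  0.003 ] 0.0017
beaker scene ell [407.2 266.6] [30.3 36.4] box (392, 249, 31, 38) z=.002 [0.3981 0.1781 0.002 ]
beaker top ell [240.1 280.9] [21.9 25.7] box (228, 269, 25, 25) z=.002 [0.4421 0.1861 0.002 ]
beaker tri [0.4356 0.1803 0.0481] 0.0003
cap scene ell [388.7 323.4] [21.8 30. ] box (377, 310, 27, 30) z=.002 [0.5486 0.175  0.002 ]
cap top ell [233.1 176.5] [17.4 20. ] box (223, 168, 21, 19) z=.002 [0.721  0.2191 0.002 ]
cap tri [0.6647 0.1882 0.1793] 0.0081
```

View pics/crop1.png

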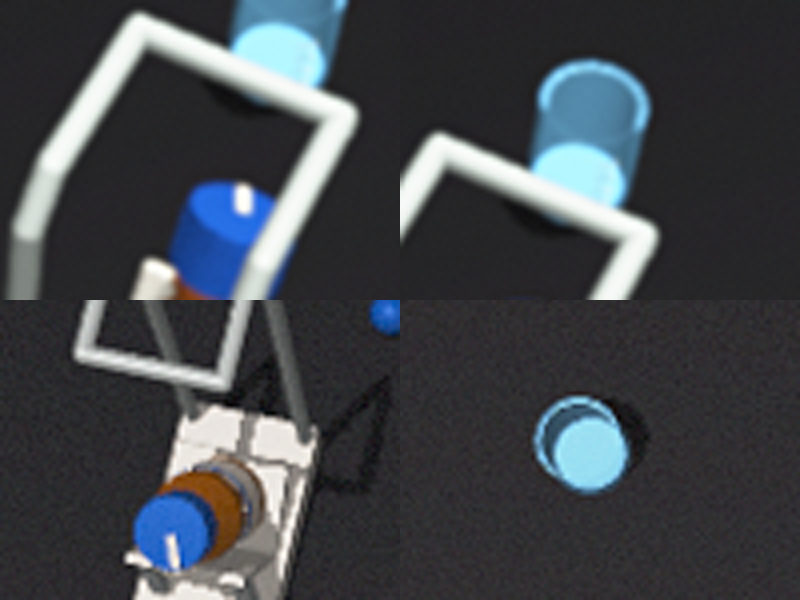

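The crop confirms the pale-blue beaker is upright, with its rim at scene (408,260) and top (239,280). It shows the blue cap's face at scene (394,318) and top (233,178). The crossbar ends are at scene (370,270) and (422,293), and at top (210,134) and (246,140).

```bash
python3 - <<'E'
from h import *
C={n:capture(n) for n in("scene","top")}
for nm,a,b in(("rim",(408.3,260.5),(239.2,279.5)),("bottom",(404.5,280),(243,283.7)),("capface",(393.7,318),(233.2,177.5)),("barL",(370,270.5),(246.2,140)),("barR",(422,293),(210.5,133.75))):
    print(nm,*[np.round(v,4) for v in tri(ray(C["scene"],*a),ray(C["top"],*b))])
print(onz(C["top"],239.2,279.5,.068),onz(C["top"],243,283.7,.004))
E
```

```text
rim [0.4363 0.18   0.0684] 0.0001
bottom [0.435  0.1795 0.0021] 0.0022
capface [0.6588 0.1902 0.188 ] 0.0007
barL [0.694  0.1462 0.3365] 0.0022
barR [0.7067 0.2224 0.3344] 0.0021
[0.43634939 0.18000928 0.068     ] [0.43488768 0.17817714 0.004     ]
```

Emit:
{"fn": "move_arm", "kwargs": {"targets": "0.66 -1 0 0;0.66 -1 0 0;0.66 -1 0 0;0.66 -1 0 0;0.66 -1 0 0;0.66 -1 0 0;0.66 -1 0 0;0.66 -1 0 0;0.66 -1 0 0;0.66 -1 0 0", "gripper": 87}}

```text
time_s: 1.13
tcp_pos: [0.3212, 0.3539, 0.2228]
ee_rot: [[0.969, -0.249, 0.0], [-0.249, -0.969, 0.0], [0.0, -0.0, -1.0]]
wrist_force: [0.9, 0.9, -0.4]
gripper_width: 0.999
gripper_force: 0.0
```

Emit:
{"fn": "move_arm", "kwargs": {"targets": "0.66 -1 0 0.2;0.66 -1 0 0.2;0.66 -1 0 0.2;0.66 -1 0 0.2;0.66 -1 0 0.2;0.66 -1 0 0;0.62 -1 0 0;0 0 0 0;0 0 0 0"}}

```text
time_s: 1.88
tcp_pos: [0.4356, 0.1791, 0.2225]
ee_rot: [[0.986, -0.167, -0.0], [-0.167, -0.986, 0.0], [-0.0, -0.0, -1.0]]
wrist_force: [0.2, 0.0, -0.0]
gripper_width: 1.004
gripper_force: 0.0
```

```bash
python3 - <<'E'
from h import *
s=sense();c=capture("wrist");im=c["image"];cv2.imwrite("pics/w1.png",im);print(s["time_s"],s["tcp_pos"],s["ee_rot"],s["joints"]); 
print({k:v for k,v in c.items() if k!="image"})
T=wT(c,s)
m=cv2.inRange(cv2.cvtColor(im,cv2.COLOR_BGR2HSV),(85,60,60),(110,255,255))
k=max(cv2.findContours(m,0,1)[0],key=cv2.contourArea);e=cv2.fitEllipse(k);print(e,onz(c,*e[0],.068,T),cv2.boundingRect(k))
E
```

```text
1.8833 [0.43563527 0.17910147 0.22250089] [[ 9.85987638e-01 -1.66818367e-01 -9.66916920e-05]
 [-1.66818365e-01 -9.85987643e-01  2.38340309e-05]
 [-9.93127676e-05 -7.37010987e-06 -9.99999995e-01]] [ 4.21778481e+01  6.89044089e+00 -2.02545828e+01 -5.31729241e-03
 -6.28581651e+01  3.82216944e+01]
{'fx': 427.98681509769995, 'fy': 427.98681509769995, 'cx': 314.19474985229283, 'cy': 243.68185459181544, 'hand_eye': array([[-4.92466457e-04,  9.69530070e-01,  2.44971837e-01,
         6.70066593e-02],
       [ 9.99999825e-01,  3.97514894e-04,  4.37045048e-04,
         1.80449074e-04],
       [ 3.26348362e-04,  2.44972009e-01, -9.69530097e-01,
        -1.63242652e-01],
       [ 0.00000000e+00,  0.00000000e+00,  0.00000000e+00,
         1.00000000e+00]])}
((599.2424926757812, 250.8180389404297), (99.74150848388672, 133.5755615234375), 18.03135871887207) [ 0.38029661 -0.03383267  0.068     ] (537, 182, 103, 132)
```

View pics/w1.png

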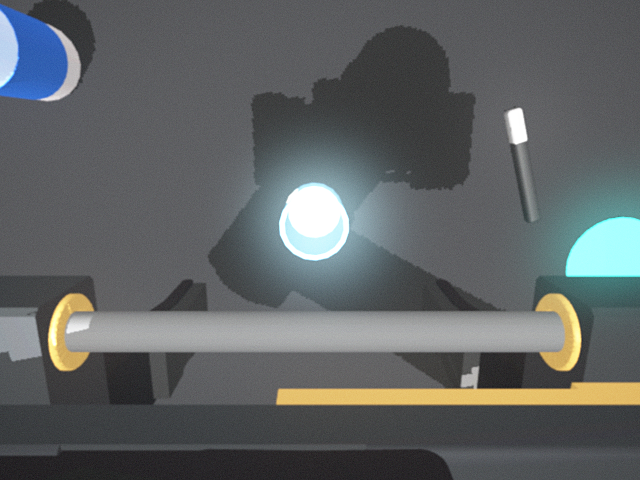

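The wrist view shows the beaker rim centred near (314,221), between the open fingers, with the marker at (522,165). The camera sits on the tool's +x side, so it would meet the crossbar; I'll turn the tool half round before going to the cap.

```bash
python3 - <<'E'
from h import *
s=sense();c=capture("wrist");T=wT(c,s)
print(onz(c,314,221,.068,T),onz(c,315,213,.004,T)); t=capture("top"); 
print(tri(ray(c,314,221,T),ray(t,239.2,279.5)))
E
```

```text
[0.43962043 0.17926976 0.068     ] [0.43429213 0.17930813 0.004     ]
(array([0.43775659, 0.18032763, 0.05964082]), np.float64(0.0016202262977306641))
```

Emit:
{"fn": "move_arm", "kwargs": {"targets": "0 0 -1 0;0 0 -1 0;0 0 -1 0;0 0 -1 0;0 0 -1 0;0 0 -0.8 0;0 0 0 0"}}

```text
time_s: 2.62
tcp_pos: [0.4323, 0.1794, 0.074]
ee_rot: [[0.987, -0.163, -0.007], [-0.163, -0.987, -0.005], [-0.006, 0.006, -1.0]]
wrist_force: [-1.1, -0.3, -0.4]
gripper_width: 1.0
gripper_force: 0.0
```

Emit:
{"fn": "move_arm", "kwargs": {"targets": "0 0 -0.8 0;0 0 -0.8 0;0 0 -0.7 0;0 0 0 0;0 0 0 0"}}

```text
time_s: 3.03
tcp_pos: [0.4353, 0.1811, 0.0206]
ee_rot: [[0.987, -0.162, 0.0], [-0.162, -0.987, -0.0], [0.0, 0.0, -1.0]]
wrist_force: [-0.1, -0.3, 1.1]
gripper_width: 1.0
gripper_force: 0.0
```

Emit:
{"fn": "move_arm", "kwargs": {"targets": "0 0 0 0;0 0 0 0;0 0 0 0;0 0 0 0;0 0 0 0;0 0 0 0;0 0 0 0", "gripper": 40}}

```text
time_s: 3.62
tcp_pos: [0.4352, 0.1802, 0.0203]
ee_rot: [[0.986, -0.164, 0.0], [-0.164, -0.986, -0.0], [0.0, 0.0, -1.0]]
wrist_force: [-0.5, -1.2, 2.7]
gripper_width: 0.594
gripper_force: 30.0
```

Emit:
{"fn": "move_arm", "kwargs": {"targets": "0 0 0.6 0;0 0 0.9 0;0 -0.5 0.9 0;0 -1 0 0;0.1 -1 0 0;0.1 -1 0 0;0.1 -1 0 0;0.1 -1 0 0;0.1 -1 0 0;0.1 -1 0 0"}}

```text
time_s: 4.45
tcp_pos: [0.4498, -0.0085, 0.0799]
ee_rot: [[0.986, -0.164, -0.001], [-0.164, -0.986, -0.0], [-0.0, 0.0, -1.0]]
wrist_force: [-0.0, -0.1, -1.0]
gripper_width: 0.599
gripper_force: 30.0
```

Emit:
{"fn": "move_arm", "kwargs": {"targets": "0.1 -1 0 0;0.1 -1 0 0;0.1 -1 0 0;0.1 -1 0 0;0 -1 0 0;0 -0.8 0 0;0 -0.6 0 0;0 -0.2 0 0;0 0 0 0;0 0 0 0"}}

```text
time_s: 5.28
tcp_pos: [0.4599, -0.172, 0.0798]
ee_rot: [[0.986, -0.164, -0.001], [-0.164, -0.986, 0.0], [-0.001, -0.0, -1.0]]
wrist_force: [-0.3, 0.8, -1.5]
gripper_width: 0.599
gripper_force: 30.0
```

```bash
python3 - <<'E'
from h import *
s=sense();print(s["time_s"],s["tcp_pos"],s["gripper_width"],s["gripper_force"])
t=capture("top");c=capture("scene")
def b(c,b):
    x0,y0,x1,y1=b;m=cv2.inRange(cv2.cvtColor(c["image"],cv2.COLOR_BGR2HSV)[y0:y1,x0:x1],(94,60,60),(110,255,255));k=max(cv2.findContours(m,0,1)[0],key=cv2.contourArea)+np.array([x0,y0]);return cv2.boundingRect(k)
print(b(t,(350,240,420,310)),b(c,(200,190,280,270)))
c=np.hstack([cv2.resize(t["image"][225:315,330:430],(400,360)),cv2.resize(c["image"][180:270,195:295],(400,360))]);cv2.imwrite("pics/d1.png",c)
E
```

```text
5.2833 [ 0.45988741 -0.17203008  0.07982274] 0.5988280956330145 29.999728920302005
(374, 279, 13, 5) (223, 203, 29, 35)
```

View pics/d1.png

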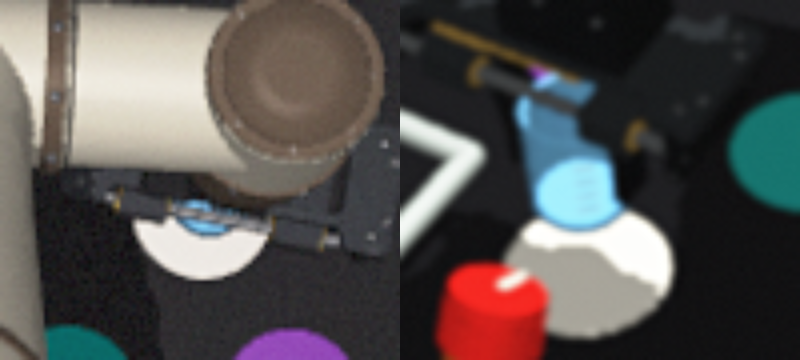

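The beaker is held upright over the white disc: scene crop (575,200) against disc (590,270), the offset being its 60 mm height. The wrist camera's bar doesn't block it, so I'll lower and release.

Emit:
{"fn": "move_arm", "kwargs": {"targets": "0 0 -0.6 0;0 0 -0.6 0;0 0 -0.5 0;0 0 -0.3 0;0 0 -0.2 0;0 0 -0.1 0;0 0 0 0;0 0 0 0"}}

```text
time_s: 6.05
tcp_pos: [0.4608, -0.1721, 0.023]
ee_rot: [[0.987, -0.163, 0.001], [-0.163, -0.987, -0.0], [0.001, -0.0, -1.0]]
wrist_force: [0.5, -0.6, -1.6]
gripper_width: 0.593
gripper_force: 30.0
```

Emit:
{"fn": "move_arm", "kwargs": {"targets": "0 0 0 0;0 0 0 0;0 0 0 0;0 0 0 0;0 0 0 0;0 0 0 0", "gripper": 80}}

```text
time_s: 6.55
tcp_pos: [0.4602, -0.1723, 0.0226]
ee_rot: [[0.986, -0.164, 0.0], [-0.164, -0.986, -0.0], [0.0, 0.0, -1.0]]
wrist_force: [-0.6, -0.9, 0.2]
gripper_width: 0.897
gripper_force: 0.0
```

Emit:
{"fn": "move_arm", "kwargs": {"targets": "0 0 0.5 0;0 0 1 0;0 0 1 0;0 0 1 0;0 0 1 0;0 0 1 0;0 0 1 0;0 0 1 0;-0.5 0.5 1 -1;-0.5 1 1 -1"}}

```text
time_s: 7.38
tcp_pos: [0.4349, -0.1354, 0.2609]
ee_rot: [[0.941, -0.339, -0.001], [-0.339, -0.941, -0.0], [-0.001, 0.001, -1.0]]
wrist_force: [0.5, 1.4, 0.4]
gripper_width: 0.922
gripper_force: 0.0
```

Emit:
{"fn": "move_arm", "kwargs": {"targets": "0 1 0.5 -1;0 1 0 -1;0 1 0 -1;0 1 0 -1;0 1 0 -1;0 1 0 -1;0 1 0 -1;0 1 0 -1;0 1 0 -1;0 1 0 -1"}}

```text
time_s: 8.22
tcp_pos: [0.4348, 0.1164, 0.2726]
ee_rot: [[0.347, -0.938, 0.0], [-0.938, -0.347, 0.0], [-0.0, -0.0, -1.0]]
wrist_force: [1.7, 0.4, 0.1]
gripper_width: 0.915
gripper_force: 0.0
```

```bash
python3 - <<'E'
from h import *
s=sense();print(s["time_s"],s["tcp_pos"],s["joints"])
t=capture("top");c=capture("scene")
c=np.hstack([cv2.resize(t["image"][225:315,330:430],(400,360)),cv2.resize(c["image"][180:270,195:295],(400,360))]);cv2.imwrite("pics/d2.png",c)
E
```

```text
8.2167 [0.43475239 0.1163952  0.2725803 ] [ 3.57786603e+01  2.53167970e+00 -1.77022015e+01 -9.74160010e-03
 -6.97578302e+01 -1.54453705e+01]
```

View pics/d2.png

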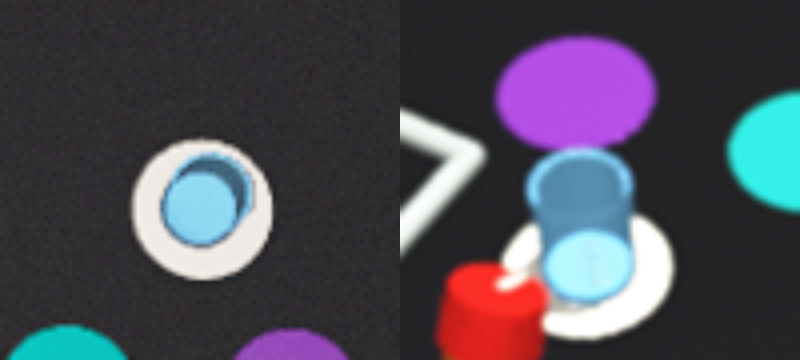

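The beaker stands centred on the white disc, released. Next I finish the half turn and stage in front of the blue cap.

Emit:
{"fn": "move_arm", "kwargs": {"targets": "0.2 0.3 0 -1;0.2 0.3 0 -1;0.2 0.3 0 -1;0.2 0.3 0 -1;0.2 0.3 0 -1;0.2 0.3 0 -1;0.2 0.3 0 -1;0.2 0.3 0 -1;0.2 0.3 0 -1;0.2 0.3 0 -1", "gripper": 87}}

```text
time_s: 9.15
tcp_pos: [0.4853, 0.1899, 0.2724]
ee_rot: [[-0.495, -0.869, -0.0], [-0.869, 0.495, -0.0], [0.0, 0.0, -1.0]]
wrist_force: [0.1, -0.7, -0.3]
gripper_width: 0.998
gripper_force: 0.0
```

Emit:
{"fn": "move_arm", "kwargs": {"targets": "0.3 0.3 0 -1;0.3 0.3 0 -1;0.2 0 0 -1;0.2 0 0 -1;0.2 0 0 -1;0.2 0 0 -1;0.2 0 0 -1;0.2 0 0 -1;0.2 0 0 -1;0.2 0 0 -1"}}

```text
time_s: 9.98
tcp_pos: [0.5403, 0.2045, 0.2724]
ee_rot: [[-0.984, -0.179, -0.001], [-0.179, 0.984, -0.0], [0.001, -0.0, -1.0]]
wrist_force: [0.0, -0.5, -0.3]
gripper_width: 1.0
gripper_force: 0.0
```

Emit:
{"fn": "move_arm", "kwargs": {"targets": "0.2 0 0 -1;0.2 0 0 -1;0.2 0 0 -1;0.2 0 0 -1;0 0 0 0;0 0 0 0"}}

```text
time_s: 10.48
tcp_pos: [0.5601, 0.2046, 0.2722]
ee_rot: [[-0.987, 0.162, -0.001], [0.162, 0.987, -0.0], [0.001, -0.001, -1.0]]
wrist_force: [0.2, 0.7, -0.5]
gripper_width: 1.0
gripper_force: 0.0
```

```bash
python3 - <<'E'
from h import *
s=sense();c=capture("wrist");T=wT(c,s);im=c["image"]
print(s["time_s"],s["tcp_pos"],s["ee_rot"][:,0],s["joints"],np.degrees(np.arctan2(s["ee_rot"][1,0],s["ee_rot"][0,0])))
np.savez("w2.npz",T=T);cv2.imwrite("pics/w2.png",im)
m=cv2.inRange(cv2.cvtColor(im,cv2.COLOR_BGR2HSV),(108,120,60),(125,255,255))
for k in cv2.findContours(m,0,1)[0]:
    if cv2.contourArea(k)>300: print(cv2.boundingRect(k),cv2.contourArea(k))
E
```

```text
10.4833 [0.56010128 0.20462309 0.27220535] [-9.86791546e-01  1.61993534e-01  7.34444858e-04] [ 3.56085676e+01  1.75728119e+01  9.80732201e-01 -8.86574487e-03
 -7.34588816e+01 -1.34928658e+02] 170.67737039383474
(467, 183, 66, 70) 1517.5
```

View pics/w2.png

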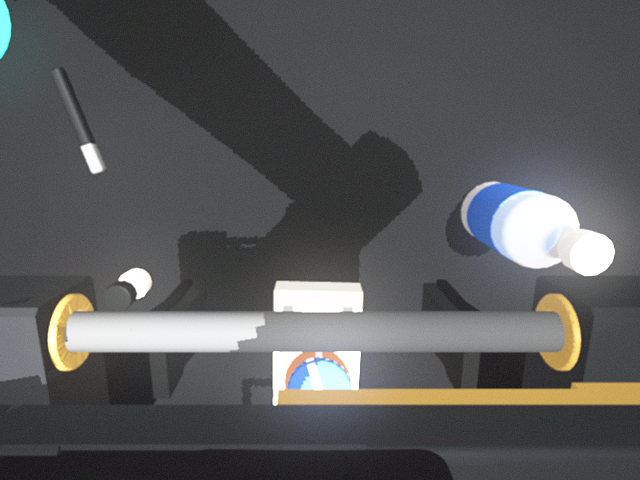

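The wrist view shows the foot (x 274–362, front edge row 285) and the cap near (318,375), between the fingers. The yaw matches the foot.

```bash
python3 - <<'E'
from h import *
s=sense();c=capture("wrist");T=wT(c,s)
im=c["image"];g=cv2.cvtColor(im,cv2.COLOR_BGR2GRAY)
for r in (292,300,306,360,380):
    x=np.where(g[r,240:400]>120)[0]+240; print(r,x.min(),x.max())
L,R=onz(c,274,292,.03,T),onz(c,362,292,.03,T);print(L,R,np.linalg.norm(L-R))
f=onz(c,318,284,.03,T);print("front mid",f)
R0=s["ee_rot"];print("lateral of front mid vs tcp (mm, tool y)",1e3*(f-s["tcp_pos"])@R0[:,1])
# cap left/right at face height
for r in(378,384):
    row=im[r].astype(int);x=np.where((row[240:400,0]>row[240:400,2]+40))[0]+240;print(r,x.min(),x.max(),onz(c,x.min(),r,.186,T),onz(c,x.max(),r,.186,T), 1e3*((onz(c,x.min(),r,.186,T)+onz(c,x.max(),r,.186,T))/2-s["tcp_pos"])@R0[:,1])
t=np.array([-.9866,.164,0]) # -x bottle
print(R0[:,0])
E
```

```text
292 273 363
300 273 363
306 273 362
360 272 370
380 272 363
[0.63900125 0.15057137 0.03      ] [0.65338693 0.23800719 0.03      ] 0.08861134104317836
front mid [0.63778718 0.19565394 0.03      ]
lateral of front mid vs tcp (mm, tool y) 3.6900594671251663
378 290 348 [0.64373307 0.17477971 0.186     ] [0.64989209 0.212217   0.186     ] 2.965791600252733
384 287 349 [0.64776367 0.17205741 0.186     ] [0.65437305 0.21223247 0.186     ] 2.319149574265937
[-9.86810449e-01  1.61879079e-01  5.48555600e-04]
```

Emit:
{"fn": "move_arm", "kwargs": {"targets": "0 0 -0.9 0;0 0 -0.9 0;0 0 -0.9 0;0 0 -0.9 0;0 0 -0.9 0;0.4 0.1 0 0;0.6 0.1 0 0;0.6 0.1 0 0;0.5 0 0 0;0 0 0 0", "gripper": 0}}

```text
time_s: 11.42
tcp_pos: [0.6143, 0.2128, 0.1597]
ee_rot: [[-0.987, 0.163, 0.001], [0.163, 0.987, -0.0], [-0.001, 0.0, -1.0]]
wrist_force: [-0.0, 0.4, -0.2]
gripper_width: 0.326
gripper_force: 0.0
```

Emit:
{"fn": "move_arm", "kwargs": {"targets": "0.2 0 0 0;0.1 0 0 0;0 0 0 0;0 0 0 0;0 0 0 0"}}

```text
time_s: 11.83
tcp_pos: [0.6198, 0.2128, 0.1603]
ee_rot: [[-0.987, 0.163, -0.0], [0.163, 0.987, 0.0], [0.0, 0.0, -1.0]]
wrist_force: [-0.4, -0.3, -0.7]
gripper_width: 0.019
gripper_force: 0.0
```

```bash
cat > st.py <<'E'
from h import *
s=sense();R=s["ee_rot"];d=s["tcp_pos"]-np.array([.661,.1915,0])
bx,by=np.array([.987,-.162,0]),np.array([.162,.987,0])
print(s["time_s"],s["tcp_pos"].round(4),"bottle xy mm",(1e3*d@bx).round(1),(1e3*d@by).round(1),"F bx,by,z",(s["wrist_force"]@bx).round(1),(s["wrist_force"]@by).round(1),s["wrist_force"][2].round(1),"M",s["moment"].round(2),"yaw",np.degrees(np.arctan2(R[1,0],R[0,0])).round(1),"w",(87*s["gripper_width"]).round(1),s["gripper_force"].round(1))
E
python3 st.py; python3 - <<'E'
from h import *
c=capture("scene");cv2.imwrite("pics/s3.png",cv2.resize(c["image"][215:395,300:500],(667,600)))
E
```

```text
Traceback (most recent call last):
  File "st.py", line 4, in <module>
    print(s["time_s"],s["tcp_pos"].round(4),"bottle xy mm",(1e3*d@bx).round(1),(1e3*d@by).round(1),"F bx,by,z",(s["wrist_force"]@bx).round(1),(s["wrist_force"]@by).round(1),s["wrist_force"][2].round(1),"M",s["moment"].round(2),"yaw",np.degrees(np.arctan2(R[1,0],R[0,0])).round(1),"w",(87*s["gripper_width"]).round(1),s["gripper_force"].round(1))
                                                                                                                                                                                                                                                                                            ^^^^^^^^^^^^^^^^^^^^^^^^^^^^^
AttributeError: 'float' object has no attribute 'round'
```

View pics/s3.png

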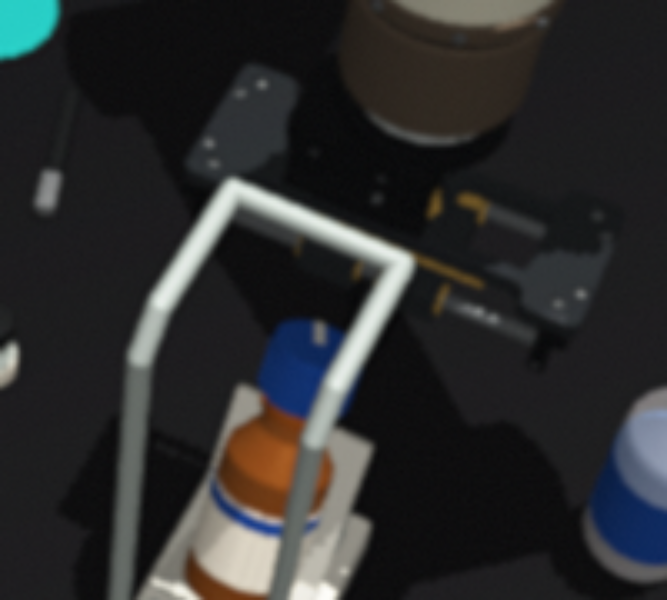

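The scene crop shows the shut fingers in front of the cap at (310,370), with the body clear of the crossbar. Now I creep forward to contact.

Emit:
{"fn": "move_arm", "kwargs": {"targets": "0.1 -0.02 0 0;0.06 0 0 0;0 0 0 0;0 0 0 0"}}

```text
time_s: 12.22
tcp_pos: [0.6243, 0.2122, 0.16]
ee_rot: [[-0.986, 0.164, -0.0], [0.164, 0.986, 0.0], [0.0, 0.0, -1.0]]
wrist_force: [1.0, -0.0, -0.5]
gripper_width: 0.003
gripper_force: 0.0
```

Emit:
{"fn": "move_arm", "kwargs": {"targets": "0.08 -0.02 0 0;0 0 0 0;0 0 0 0"}}

```text
time_s: 12.47
tcp_pos: [0.6263, 0.2117, 0.16]
ee_rot: [[-0.986, 0.164, -0.0], [0.164, 0.986, -0.0], [0.0, -0.0, -1.0]]
wrist_force: [0.2, 0.1, -0.6]
gripper_width: 0.006
gripper_force: 0.0
```

Emit:
{"fn": "move_arm", "kwargs": {"targets": "0.06 0 0 0;0 0 0 0;0 0 0 0"}}

```text
time_s: 12.72
tcp_pos: [0.6277, 0.2118, 0.16]
ee_rot: [[-0.986, 0.164, -0.0], [0.164, 0.986, 0.0], [0.0, 0.0, -1.0]]
wrist_force: [0.6, -0.0, -0.1]
gripper_width: 0.004
gripper_force: 0.0
```

```bash
sed -i 's/s\["gripper_force"\].round(1)/s["gripper_force"]/' st.py; python3 st.py
```

```text
Traceback (most recent call last):
  File "st.py", line 4, in <module>
    print(s["time_s"],s["tcp_pos"].round(4),"bottle xy mm",(1e3*d@bx).round(1),(1e3*d@by).round(1),"F bx,by,z",(s["wrist_force"]@bx).round(1),(s["wrist_force"]@by).round(1),s["wrist_force"][2].round(1),"M",s["moment"].round(2),"yaw",np.degrees(np.arctan2(R[1,0],R[0,0])).round(1),"w",(87*s["gripper_width"]).round(1),s["gripper_force"])
                                                                                                                                                                                                                                                                                            ^^^^^^^^^^^^^^^^^^^^^^^^^^^^^
AttributeError: 'float' object has no attribute 'round'
```

Emit:
{"fn": "move_arm", "kwargs": {"targets": "0.06 -0.01 0 0;0 0 0 0;0 0 0 0"}}

```text
time_s: 12.97
tcp_pos: [0.6292, 0.2115, 0.16]
ee_rot: [[-0.986, 0.164, -0.0], [0.164, 0.986, -0.0], [0.0, -0.0, -1.0]]
wrist_force: [0.4, -0.8, 0.4]
gripper_width: 0.008
gripper_force: 0.0
```

Emit:
{"fn": "move_arm", "kwargs": {"targets": "0.06 -0.01 0 0;0 0 0 0;0 0 0 0"}}

```text
time_s: 13.22
tcp_pos: [0.6305, 0.2112, 0.1599]
ee_rot: [[-0.986, 0.164, -0.001], [0.164, 0.986, -0.0], [0.001, -0.0, -1.0]]
wrist_force: [-0.5, -0.1, 0.4]
gripper_width: 0.006
gripper_force: 0.5
```

Emit:
{"fn": "move_arm", "kwargs": {"targets": "0.06 -0.01 0 0;0 0 0 0;0 0 0 0"}}

```text
time_s: 13.47
tcp_pos: [0.6312, 0.211, 0.1598]
ee_rot: [[-0.986, 0.164, -0.002], [0.164, 0.986, -0.0], [0.002, -0.001, -1.0]]
wrist_force: [-4.7, 0.6, 1.8]
gripper_width: 0.007
gripper_force: 2.4
```

Emit:
{"fn": "move_arm", "kwargs": {"targets": "0.06 -0.01 0 0;0 0 0 0;0 0 0 0"}}

```text
time_s: 13.72
tcp_pos: [0.6315, 0.2109, 0.1597]
ee_rot: [[-0.986, 0.164, -0.005], [0.164, 0.986, -0.001], [0.005, -0.001, -1.0]]
wrist_force: [-8.7, 0.6, 3.3]
gripper_width: 0.001
gripper_force: 4.1
```

Emit:
{"fn": "move_arm", "kwargs": {"targets": "0.12 -0.02 0 0;0.12 -0.02 0 0;0 0 0 0;0 0 0 0"}}

```text
time_s: 14.05
tcp_pos: [0.6324, 0.2105, 0.1594]
ee_rot: [[-0.986, 0.164, -0.015], [0.164, 0.986, -0.002], [0.015, -0.004, -1.0]]
wrist_force: [-21.2, 5.0, 10.2]
gripper_width: 0.008
gripper_force: 11.2
```

Emit:
{"fn": "move_arm", "kwargs": {"targets": "-0.03 -0.2 0 0;-0.03 -0.2 0 0;0 0 0 0"}}

```text
time_s: 14.3
tcp_pos: [0.63, 0.2023, 0.159]
ee_rot: [[-0.986, 0.163, -0.016], [0.163, 0.987, 0.001], [0.016, -0.001, -1.0]]
wrist_force: [-24.1, 9.4, 8.2]
gripper_width: 0.008
gripper_force: 12.4
```

```bash
cat > look.py <<'E'
import sys
from h import *
s=sense();c=capture("scene");im=c["image"][300:350,365:420]
m=cv2.inRange(cv2.cvtColor(im,cv2.COLOR_BGR2HSV),(0,0,110),(180,90,255))
print(s["time_s"],s["wrist_force"].round(1),s["moment"].round(2))
for k in cv2.findContours(m,0,1)[0]:
    if 3<cv2.contourArea(k): print(np.round(k.reshape(-1,2).mean(0)+[365,300],1),cv2.contourArea(k))
if len(sys.argv)>1: cv2.imwrite(f"pics/{sys.argv[1]}.png",cv2.resize(c["image"][265:355,330:450],(800,600),interpolation=cv2.INTER_CUBIC))
E
python3 look.py s4
```

```text
14.3 [-24.1   9.4   8.2] [ 2.6   6.59 -0.11]
[371.  339.4] 79.5
[404.3 327.7] 431.5
```

View pics/s4.png

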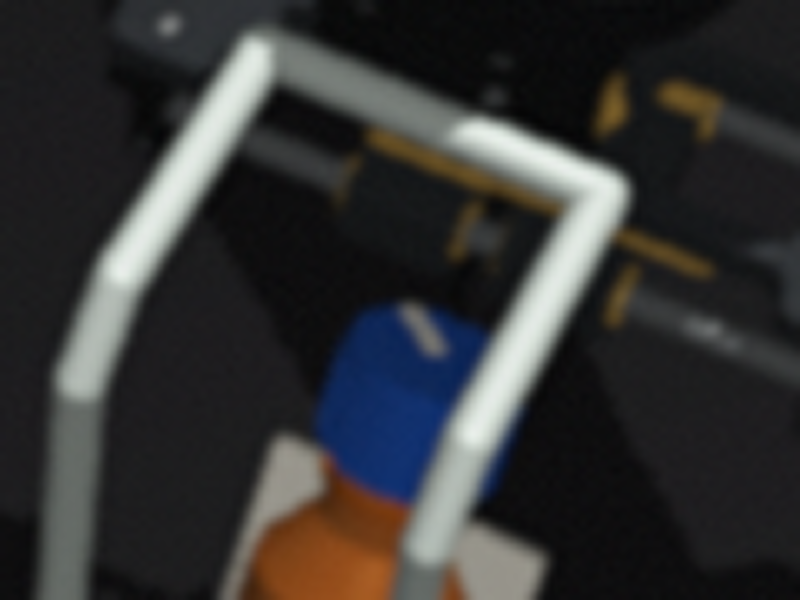

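The scene crop shows the cap's white bar moved to (425,330), turned anticlockwise from its start, so dragging works without slip. I'll continue the stroke.

Emit:
{"fn": "move_arm", "kwargs": {"targets": "-0.03 -0.2 0 0;-0.03 -0.2 0 0;-0.03 -0.2 0 0;-0.03 -0.2 0 0;0 0 0 0"}}

```text
time_s: 14.77
tcp_pos: [0.6279, 0.1803, 0.1581]
ee_rot: [[-0.987, 0.163, -0.016], [0.163, 0.987, -0.002], [0.015, -0.004, -1.0]]
wrist_force: [-18.1, 4.6, 4.4]
gripper_width: 0.007
gripper_force: 10.8
```

Emit:
{"fn": "move_arm", "kwargs": {"targets": "-0.6 0.1 0 0;0.1 0.6 0 0;0.1 0.6 0 0;0 0 0 0;0.3 -0.05 0 0;0.3 -0.05 0 0;0 0 0 0;0 0 0 0"}}

```text
time_s: 15.43
tcp_pos: [0.6335, 0.2119, 0.1596]
ee_rot: [[-0.986, 0.164, -0.015], [0.164, 0.986, 0.001], [0.015, -0.002, -1.0]]
wrist_force: [-22.8, 10.3, 11.6]
gripper_width: 0.004
gripper_force: 12.7
```

Emit:
{"fn": "move_arm", "kwargs": {"targets": "-0.03 -0.2 0 0;-0.03 -0.2 0 0;-0.03 -0.2 0 0;-0.03 -0.2 0 0;-0.03 -0.2 0 0;-0.03 -0.2 0 0;0 0 0 0"}}

```text
time_s: 16.02
tcp_pos: [0.6278, 0.1844, 0.1571]
ee_rot: [[-0.987, 0.162, -0.017], [0.162, 0.987, 0.005], [0.018, 0.002, -1.0]]
wrist_force: [-22.0, 16.8, 3.5]
gripper_width: 0.002
gripper_force: 16.4
```

```bash
python3 look.py s5
```

```text
16.0167 [-22.   16.8   3.5] [4.89 6.16 0.24]
[375.6 334.7] 107.5
[404.3 327.7] 432.5
```

View pics/s5.png

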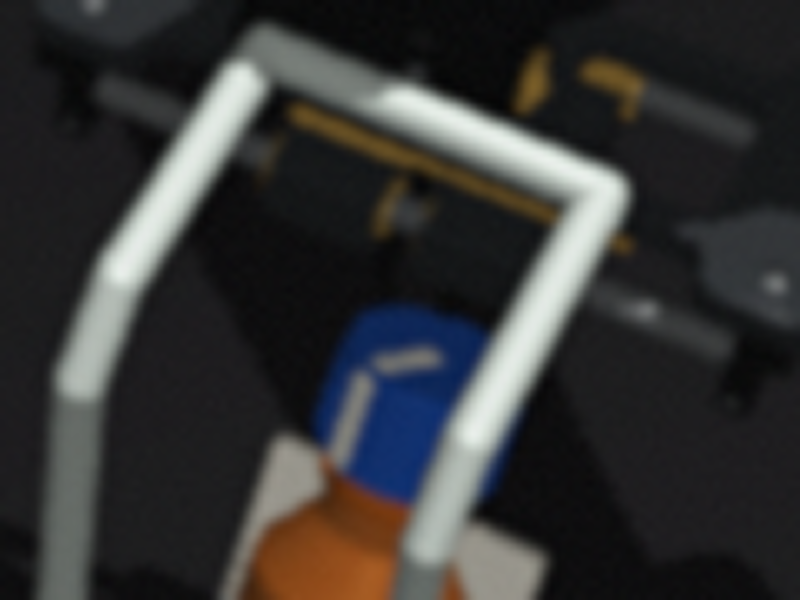

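The crop shows the bar now on the cap's far side, with its side mark from (362,378) down to (345,450). The tangential force rose, which suggests the stop. I'll compute the angle from that.

```bash
python3 - <<'E'
from h import *
c=capture("scene");T=np.linalg.inv(np.array(c["world_from_camera"]))
bx,by=np.array([.987,-.162,0]),np.array([.162,.987,0]);th=np.radians(27)
a=-np.sin(th)*bx+np.cos(th)*np.array([0,0,1]);u=np.cos(th)*bx+np.array([0,0,np.sin(th)])
for O in ([.661,.1915,.173],[.664,.190,.173]):
  for q in(1.8,2.0,2.2,2.35,2.5,2.6):
    r=-(np.cos(q)*u+np.sin(q)*by);o=[]
    for h,k in((.015,0),(.015,.022),(-.015,.022)):
        p=T@np.r_[np.array(O)+a*h+r*k,1];x=c["cx"]+c["fx"]*p[0]/-p[2];y=c["cy"]-c["fy"]*p[1]/-p[2]
        o.append((round((x-330)/.15),round((y-265)/.15)))
    print(q,o)
E
```

```text
1.8 [(439, 345), (351, 318), (318, 420)]
2.0 [(439, 345), (351, 327), (318, 430)]
2.2 [(439, 345), (355, 337), (321, 440)]
2.35 [(439, 345), (360, 345), (326, 448)]
2.5 [(439, 345), (366, 353), (333, 456)]
2.6 [(439, 345), (372, 358), (338, 462)]
1.8 [(430, 353), (342, 326), (309, 428)]
2.0 [(430, 353), (342, 336), (309, 438)]
2.2 [(430, 353), (346, 346), (312, 449)]
2.35 [(430, 353), (350, 354), (317, 457)]
2.5 [(430, 353), (357, 362), (324, 465)]
2.6 [(430, 353), (363, 367), (329, 470)]
```

The bar matches 2.6 rad, and the force agrees with the stop. I'll nudge a little further to be sure, then retreat clear.

Emit:
{"fn": "move_arm", "kwargs": {"targets": "-0.03 -0.2 0 0;-0.03 -0.2 0 0;0 0 0 0"}}

```text
time_s: 16.37
tcp_pos: [0.6314, 0.171, 0.1596]
ee_rot: [[-0.987, 0.162, -0.007], [0.162, 0.987, 0.0], [0.007, -0.001, -1.0]]
wrist_force: [-8.3, 2.9, 3.9]
gripper_width: 0.005
gripper_force: 5.2
```

Emit:
{"fn": "move_arm", "kwargs": {"targets": "-0.6 0.1 0 0;-1 0.1 0 0;-1 0.1 0 0;-1 0 0.5 0;0 0 1 0;0 0 1 0;0 0 1 0;0 0 0 0;0 0 0 0;0 0 0 0"}}

```text
time_s: 17.2
tcp_pos: [0.5445, 0.177, 0.2469]
ee_rot: [[-0.986, 0.165, -0.001], [0.165, 0.986, 0.0], [0.001, -0.0, -1.0]]
wrist_force: [-0.9, -0.4, -0.5]
gripper_width: 0.004
gripper_force: 0.0
```

```bash
python3 look.py; python3 - <<'E'
from h import *
t=capture("top");c=capture("scene")
cv2.imwrite("pics/f.png",np.hstack([cv2.resize(t["image"][225:315,330:430],(400,360)),cv2.resize(c["image"][265:355,350:450],(400,360))]))
E
```

```text
17.2 [-0.9 -0.4 -0.5] [ 0.04 -0.11  0.02]
[378.8 330.8] 167.0
[404.5 328.1] 452.0
```

View pics/f.png

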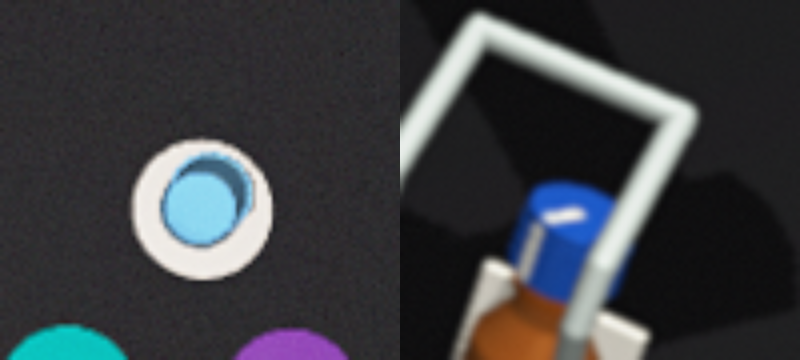

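The last picture shows the beaker centred on the white disc. The cap's bar is unchanged after the extra nudge, so it is at the stop, and the arm is clear. Handing in.

```bash
python3 -c "
from station import *
print(finish_job())"
```

```text
the job is handed in; nothing more can be done
None
```

The job is handed in but no verdict came back; in the last pictures the beaker stands released and centred on the white disc, the blue cap is at its stop (about 2.6 rad), the arm is clear, and the red-capped bottle and bystanders were never approached.

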